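# Show the trainee the parts for a board repair

### The job

Show the trainee what the next repair needs: point straight down with the fingertips, a centimetre or two above the middle of each thing, first at the narrow board with the round cans on it, then at the capacitor that stands upright, each for two full seconds, and last at the flat round flux tin, where the program finishes still pointing. Touch nothing and leave everything where it lies. On the way, never come down over the wider board, the lying capacitor or the solder spool, or the trainee will take the wrong part.

Things in the scene. Friction and masses are not known exactly. Their poses are not given: they have to be found in the camera images.
- can_board: the board to be repaired: the narrower of the two small circuit boards, 55 x 34 mm, 15 mm tall over its parts, with small round white cans standing on it; lies flat on the desk. Origin at the middle of its underside (on the desk), z up, x along its length
- standing_capacitor: the wanted capacitor: a dark can with a pale flat top, 23 mm across and 30 mm tall, standing on its end on the desk. Origin at the middle of its underside, z up
- flux_tin: the flux tin: a flat, round, closed pale tin, 48 mm across and 22 mm tall, on the desk. Origin at the middle of its underside, z up
- wide_board: not wanted: the wider small circuit board, 55 x 48 mm, 14 mm tall, without round cans; flat on the desk. Origin near the middle of its underside, z up. (Tools and a screw tray, at most 20 mm tall, lie round the six things; an open computer case stands to their left, y above 0.30, and taller things along the back of the desk, x above 0.70)
- lying_capacitor: not wanted: a capacitor lying on its side, 34 mm long (its y) and 22 mm thick, which stays put and does not roll. Origin at the middle of its underside, z up
- solder_spool: not wanted: a spool of solder wire standing on its flange, 63 mm across and 40 mm tall. Origin at the middle of its underside, z up. The six things stand in two rows of three, in any order, their middles at least 80 mm apart
Things that resemble listed ones, but are neither listed nor needed, are in the scene too. Several things look just like the flux_tin: the one meant starts farthest to the robot's left.

How it is judged:
By the outcome, as a careful person would: the job done as asked, in the order asked, and still so for the second after the job is handed in, with the robot touching nothing.
It also fails if it takes over 48 s, if anything falls off the work surface, if the arm or the gripper's body presses on something with over 40 N, if the wrist force passes 120 N, or if a joint passes its speed limit or range.

### The arm

A 6-joint arm with a two-finger parallel gripper is mounted at the origin on a cart in front of the work surface, level with it; the furniture and walls round the work are solid. World frame = base frame: x ahead of the robot, y to its left, z up, the work surface at z = 0. Lengths are in m, angles in rad, forces in N, time in s.
With the tool pointing down it reaches from about 0.4 to 0.825 m from the base axis. Payload 7 kg.
Tool frame: the origin (TCP) lies between the finger pads, 19 mm behind the fingertips; this is the grasp point; z points along the fingers, y is the line along which they close (so a half turn about z gives the same grasp; the last joint's range is limited). The gripper opens to 85 mm and grips with 20 to 120 N. Pads are 22 mm wide; open, the fingers measure 114 mm over their backs; the gripper's body (76 mm by 85 mm) begins 54 mm behind the grasp point. The pads swing forward as they close: fully open they stand 13 mm farther back than shut.
Start: joints at [1.484, 0.359, 0.012, 0, -1.224, -0.288], TCP at [0.247, 0.628, 0.25] pointing down, gripper open.
Joint ranges: [-3.07, 3.07], [-1.43, 2.12], [-1.02, 1.25], [-3.03, 1.67], [-3.05, -0], [-3.03, 3.03]. Speed limits (rad/s): [2.39, 2.39, 3.01, 3.14, 3.14, 3.14].

### API

Orientations are given as a 3x3 rotation matrix whose columns are the frame's x, y, z axes.
In Python, from cell import * gives the robot as it stands.
- The arm moves only by the tool send_rows, never from a script. Its argument "commands" is text: rows parted by semicolons, each of 5 numbers parted by spaces: the shift along the world's x, y, z in units of 0.15 m (1.0 is 0.15 m), then the turn about the world's z in units of pi rad (1.0 is pi rad), then the closure, from -1 (fully open) to 1 (shut). In form: tx ty tz yaw hand; .... A call has 1 to 12 rows; each row shifts and turns the commanded pose from where the row before left it; what a row does not reach is not made up. A row lasts 1/12 s, in which the tool goes at most 41.7 mm and 7.16 degrees, less where a joint would pass 70% of its speed; a pose out of reach is approached as far as the arm can. A call with a number of a shift or a turn outside -1 to 1 is refused whole. A call with a gripper value outside its range is refused whole. The fingers move at their own pace and stop on an object; the grip force is fixed at half the most. Time passes only in rows, so rows that do not move let the fingers close. It gives the time, the measured TCP pose, the force, the opening and the grip force at its end, in the units of the state.
- sense(): the state, without advancing time (a new reading comes with each control period).
- capture(name): name is "side" or "top" or "wrist"; returns the picture (400x640x3 uint8, blue, green, red); there is no depth.
- calibration(name): a dict with "fx", "fy", "cx", "cy" (pixels), "R" (3x3) and "t" (3): a world point X has camera coordinates R X + t. Camera axes: x right, y down, z forward; pixel columns grow to the right and rows downward; lengths in m; the calibration is good to about 2 mm. A picture is of the moment at which its call begins: read the wrist's pose just before it. calibration takes no time and is no camera call; for the wrist camera it gives the pose at the moment of the call.
- finish_job(): hands the job in; it is judged then, once.
The state is a dict: "t": time; "joints": joint angles; "dq": joint speeds; "effort": joint torques, N m; "position": TCP position; "ee_rot": TCP orientation; "wrist_force": force on the tool from outside, world axes, zero at the start; "torque": the same for the moment, N m; "grip_width": opening from 0.0 (shut) to 1.0 (fully open); "gripper_force": force on a finger pad.
Only numpy, scipy, OpenCV 4.12 (cv2) and the standard library are available. Lean on these libraries where they do the work, as an engineer would, in place of code of your own. Each camera call takes 0.05 s, during which the arm holds its last target. There are 200 camera calls.

## Working session

There is one attempt and no reset: what is moved stays moved. The work goes in short steps, Python scripts to look and compute and a tool call to move; the robot and the scene stay as the last step left them, time stands still between calls to the robot, and variables do not carry over. Pictures are saved under pics/ and viewed, at most 10 in all, crops included, and the job is handed in when it is done.

Besides the shell and the picture viewer there is one more tool, called after "Request:" in YAML: its name, and indented under it one key for each argument. send_rows: Moves the arm, as the interface text tells. Its arguments: {"type":"object","properties":{"commands":{"type":"string"}},"required":["commands"]}

```bash
mkdir -p pics; python3 - <<'E'
from cell import *
import cv2
s=sense();print(s['t'],s['position'],s['ee_rot'],s['grip_width'])
for n in ("top","side"):
    cv2.imwrite(f'pics/{n}0.png',capture(n)); c=calibration(n); print(n,c)
E
```

```text
0.0 [0.24695994 0.62772252 0.24907371] [[ 9.30536838e-01 -3.66198001e-01 -4.66585178e-04]
 [-3.66198268e-01 -9.30535490e-01 -1.59066123e-03]
 [ 1.48322897e-04  1.65103156e-03 -9.99998626e-01]] 0.9971470719042905
top {'fx': 422.49759977217605, 'fy': 422.49759977217605, 'cx': 326.77406530308537, 'cy': 203.65541679287472, 'R': array([[ 0.02836061, -0.99892218,  0.03674433],
       [-0.98643607, -0.03391378, -0.16060431],
       [ 0.16167734, -0.0316911 , -0.98633469]]), 't': array([-0.04191617,  0.53554006,  0.83257857])}
side {'fx': 455.57791404135884, 'fy': 455.57791404135884, 'cx': 313.8320556386237, 'cy': 194.211274215397, 'R': array([[-0.99912357, -0.03794212,  0.0176775 ],
       [-0.0317259 ,  0.41094017, -0.91111012],
       [ 0.02730505, -0.91087242, -0.41178376]]), 't': array([0.51562   , 0.06594997, 1.02509614])}
```

View pics/top0.png

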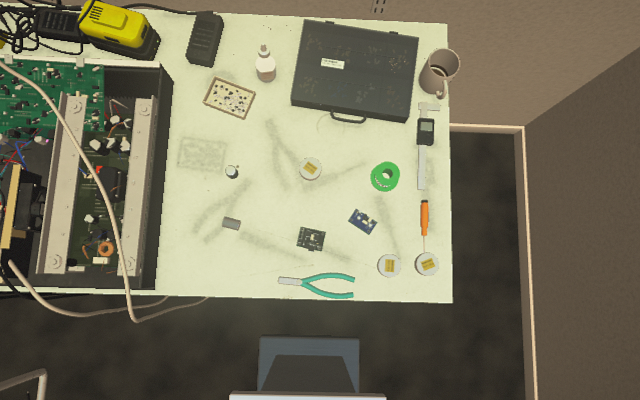

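View pics/side0.png

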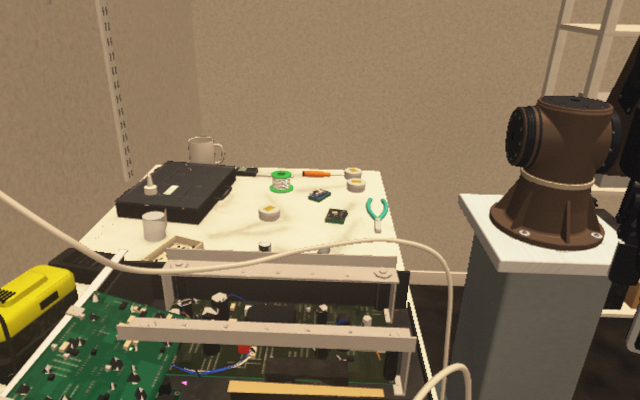

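The top view shows the standing capacitor near (232,171), the leftmost tin at (311,169), the spool at (386,176), the lying capacitor at (231,224) and boards at (311,239) and (362,221). I'll enlarge it to tell the two boards apart.

```bash
cat > h.py <<'E'
import numpy as np
from cell import calibration
def world(name,u,v,z):
    c=calibration(name);R,t=np.array(c['R']),np.array(c['t'])
    d=R.T@np.array([(u-c['cx'])/c['fx'],(v-c['cy'])/c['fy'],1]);o=-R.T@t
    return o+d*(z-o[2])/d[2]
E
python3 - <<'E'
import cv2
from h import *
i=cv2.imread('pics/top0.png')
a=cv2.resize(i[195:265,290:390],None,fx=7,fy=7,interpolation=cv2.INTER_CUBIC)
cv2.imwrite('pics/b.png',a)
a=cv2.resize(i[145:205,210:340],None,fx=6,fy=6,interpolation=cv2.INTER_CUBIC)
cv2.imwrite('pics/c.png',a)
for n,u,v,z in [('scap',232,171,.03),('tin',311,169,.022),('spool',386,176,.02),('lcap',231,224,.02),('dark',311,239,.01),('blue',362,221,.01)]: print(n,world('top',u,v,z))
E
```

```text
scap [0.60203333 0.17715112 0.03      ]
tin [0.61463069 0.0103069  0.022     ]
spool [ 0.60564818 -0.1525191   0.02      ]
lcap [0.4903882  0.17389898 0.02      ]
dark [0.46496534 0.00516039 0.01      ]
blue [ 0.50703004 -0.10298113  0.01      ]
```

View pics/b.png

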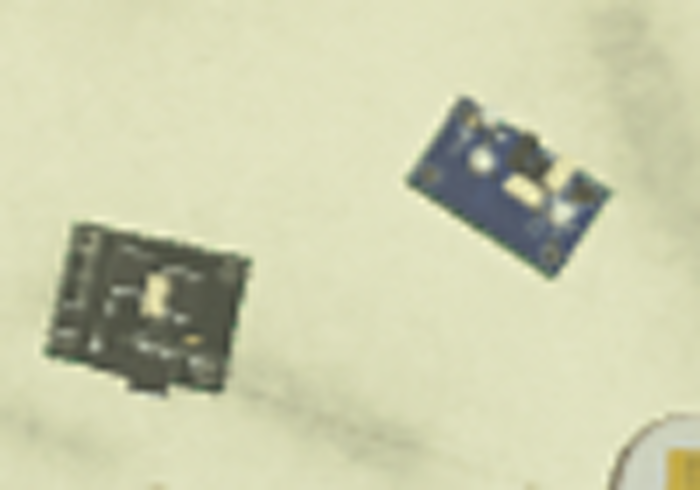

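View pics/c.png

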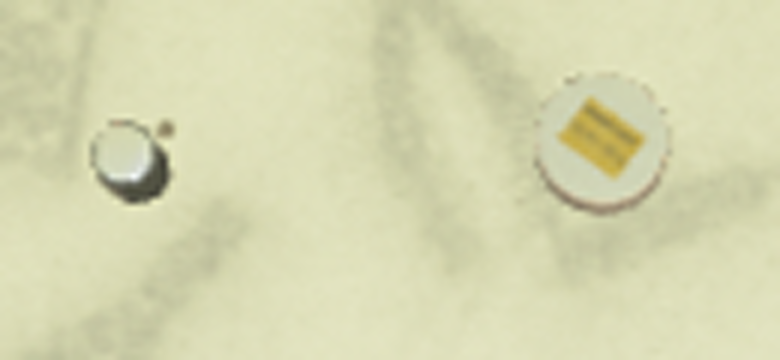

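Top crop: the blue board is the narrow one with round cans. Its corners in the crop are (462,97), (612,190), (553,278) and (408,182). Its middle is therefore at about pixel (362,221). The capacitor's top centre is near (230.2,170) and the tin's top centre near (310,168).

```bash
python3 - <<'E'
from h import *
for u,v in [(462,97),(612,190),(553,278),(408,182),(509,187)]: print(world('top',290-.43+u/7,195-.43+v/7,.002))
print('cap',world('top',210-.4+124/6,145-.4+152/6,.03)); print('tin',world('top',210-.4+602/6,145-.4+140/6,.022))
E
```

```text
[ 0.53512117 -0.08946381  0.002     ]
[ 0.50754382 -0.13660347  0.002     ]
[ 0.47963736 -0.11857918  0.002     ]
[ 0.50795658 -0.07317445  0.002     ]
[ 0.50742852 -0.1045492   0.002     ]
cap [0.60421174 0.18094063 0.03      ]
tin [0.61690289 0.01268281 0.022     ]
```

Request:
send_rows:
  commands: "0 0 0.2 0 1; 0 0 0.2 0 1; 0.1 -0.22 0 0 1; 0.1 -0.22 0 0 1; 0.1 -0.22 0 0 1; 0.1 -0.22 0 0 1; 0.1 -0.22 0 0 1; 0.1 -0.22 0 0 1; 0.1 -0.22 0 0 1; 0.1 -0.22 0 0 1; 0.1 -0.22 0 0 1; 0.1 -0.22 0 0 1"

```text
t: 1.1
position: [0.3973, 0.2963, 0.3099]
ee_rot: [[0.931, -0.366, -0.0], [-0.366, -0.931, 0.0], [-0.0, 0.0, -1.0]]
wrist_force: [0.6, -0.4, 0.0]
grip_width: 0.001
gripper_force: 0.0
```

Request:
send_rows:
  commands: "0.067 -0.243 0 0 1; 0.067 -0.243 0 0 1; 0.067 -0.243 0 0 1; 0.067 -0.243 0 0 1; 0.067 -0.243 0 0 1; 0.067 -0.243 0 0 1; 0.067 -0.243 0 0 1; 0.067 -0.243 0 0 1; 0.067 -0.243 0 0 1; 0.067 -0.243 0 0 1; 0.067 -0.243 0 0 1; 0 0 0 0 1"

```text
t: 2.1
position: [0.5081, -0.1078, 0.3091]
ee_rot: [[0.929, -0.37, -0.002], [-0.37, -0.929, -0.001], [-0.001, 0.002, -1.0]]
wrist_force: [0.4, 0.2, 0.2]
grip_width: 0.005
gripper_force: 0.0
```

Request:
send_rows:
  commands: "0 0 -0.2 0 1; 0 0 -0.2 0 1; 0 0 -0.2 0 1; 0 0 -0.2 0 1; 0 0 -0.2 0 1; 0 0 -0.2 0 1; 0 0 0 0 1"

```text
t: 2.68
position: [0.5037, -0.103, 0.1246]
ee_rot: [[0.93, -0.367, -0.01], [-0.367, -0.93, -0.0], [-0.009, 0.004, -1.0]]
wrist_force: [-1.8, -0.3, 0.0]
grip_width: 0.0
gripper_force: 0.0
```

```bash
python3 - <<'E'
from cell import *
import cv2
print(sense()['position'])
a=capture('top')[130:280,240:440]; b=capture('side')[120:270,240:440]
i=cv2.resize(cv2.vconcat([a,b]),None,fx=2,fy=2,interpolation=cv2.INTER_CUBIC)
i=cv2.hconcat([cv2.resize(a,None,fx=2,fy=2),cv2.resize(b,None,fx=2,fy=2)]) 
cv2.imwrite('pics/d.png',i)
E
```

```text
[ 0.50373378 -0.10298729  0.12457066]
```

View pics/d.png

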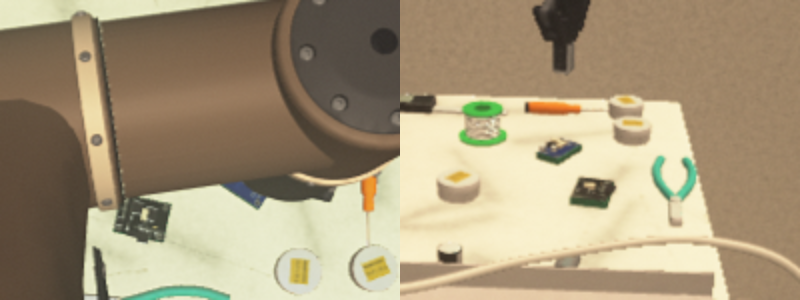

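Left panel: the arm covers the board in the top view. Right panel: in the side view the fingertips hang above the blue board, with the bottom near full-picture pixel (321.5,155.5). I'll use that to get the tip height.

```bash
python3 - <<'E'
from cell import *
import numpy as np
p=sense()['position'];print(p)
c=calibration('side')
for dz in (0,-.006,-.019,-.032):
    q=c['R']@(p+[0,0,dz])+c['t'];print(dz,c['fx']*q[0]/q[2]+c['cx'],c['fy']*q[1]/q[2]+c['cy'])
E
```

```text
[ 0.5072637  -0.10300782  0.12980717]
0 320.1651431741382 147.46741177626333
-0.006 320.1060116176985 149.87635874853154
-0.019 319.9788152786837 155.0581813522671
-0.032 319.8528654511608 160.18922260903167
```

The tips are 19 mm below the TCP when shut, as specified. Next I lower to z 0.050, tapering so the arm doesn't overshoot, and hold there.

Request:
send_rows:
  commands: "0 -0.01 -0.1 0 1; 0 0 -0.1 0 1; 0 0 -0.1 0 1; 0 0 -0.08 0 1; 0 0 -0.06 0 1; 0 0 -0.04 0 1; 0 0 -0.03 0 1; 0 0 -0.02 0 1; 0 0 0 0 1; 0 0 0 0 1; 0 0 0 0 1; 0 0 0 0 1"

```text
t: 3.78
position: [0.5079, -0.1043, 0.0509]
ee_rot: [[0.931, -0.366, 0.001], [-0.366, -0.931, 0.0], [0.001, -0.0, -1.0]]
wrist_force: [-0.3, -0.3, -0.1]
grip_width: 0.0
gripper_force: 0.0
```

Request:
send_rows:
  commands: "0 0 0 0 1; 0 0 0 0 1; 0 0 0 0 1; 0 0 0 0 1; 0 0 0 0 1; 0 0 0 0 1; 0 0 0 0 1; 0 0 0 0 1; 0 0 0 0 1; 0 0 0 0 1; 0 0 0 0 1; 0 0 0 0 1"

```text
t: 4.78
position: [0.5077, -0.1043, 0.0505]
ee_rot: [[0.931, -0.366, 0.0], [-0.366, -0.931, 0.0], [0.0, -0.0, -1.0]]
wrist_force: [0.5, -0.3, 1.0]
grip_width: 0.002
gripper_force: 0.0
```

```bash
python3 - <<'E'
from cell import *
import cv2
print(sense()['position'])
b=capture('side')[130:190,270:370]
cv2.imwrite('pics/e.png',cv2.resize(b,None,fx=6,fy=6,interpolation=cv2.INTER_CUBIC))
E
```

```text
[ 0.50767762 -0.10432194  0.05049668]
```

View pics/e.png

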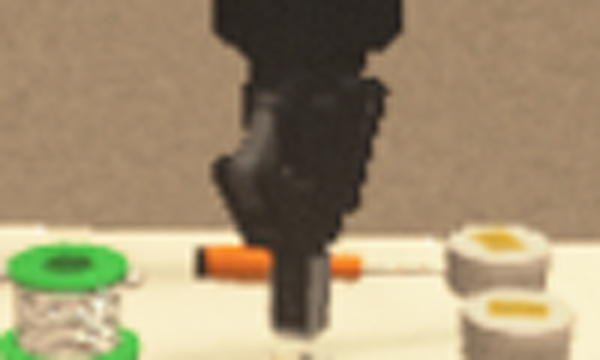

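The fingertips, near crop (300,335), are over the board and clear of it. I'll keep holding, then lift and go to the capacitor.

Request:
send_rows:
  commands: "0 0 0 0 1; 0 0 0 0 1; 0 0 0 0 1; 0 0 0 0 1; 0 0 0 0 1; 0 0 0 0 1; 0 0 0 0 1; 0 0 0 0 1; 0 0 0 0 1; 0 0 0 0 1; 0 0 0 0 1; 0 0 0 0 1"

```text
t: 5.83
position: [0.5077, -0.1043, 0.0505]
ee_rot: [[0.931, -0.366, 0.0], [-0.366, -0.931, 0.0], [0.0, -0.0, -1.0]]
wrist_force: [1.0, 0.6, -0.1]
grip_width: 0.001
gripper_force: 0.0
```

Request:
send_rows:
  commands: "0 0 0 0 1; 0 0 0 0 1; 0 0 0 0 1; 0 0 0 0 1; 0 0 0.05 0 1; 0 0 0.15 0 1; 0 0 0.2 0 1; 0 0 0.2 0 1; 0 0 0.2 0 1; 0 0 0.2 0 1; 0 0 0 0 1; 0 0 0 0 1"

```text
t: 6.83
position: [0.5086, -0.1042, 0.2031]
ee_rot: [[0.931, -0.366, 0.005], [-0.366, -0.931, 0.001], [0.004, -0.002, -1.0]]
wrist_force: [0.2, -0.5, -1.1]
grip_width: -0.004
gripper_force: 0.0
```

Request:
send_rows:
  commands: "0.03 0.1 0 0 1; 0.068 0.2 0 0 1; 0.068 0.2 0 0 1; 0.068 0.2 0 0 1; 0.068 0.2 0 0 1; 0.068 0.2 0 0 1; 0.068 0.2 0 0 1; 0.068 0.2 0 0 1; 0.068 0.2 0 0 1; 0.068 0.2 0 0 1; 0 0.002 0 0 1; 0 0 0 0 1"

```text
t: 7.83
position: [0.6035, 0.1823, 0.1987]
ee_rot: [[0.931, -0.364, -0.002], [-0.364, -0.931, -0.001], [-0.002, 0.002, -1.0]]
wrist_force: [-0.5, -0.0, -0.9]
grip_width: 0.004
gripper_force: 0.0
```

Request:
send_rows:
  commands: "0 0 0 0 1; 0 0 0 0 1; 0 0 0 0 1"

```text
t: 8.08
position: [0.6036, 0.18, 0.2004]
ee_rot: [[0.93, -0.367, -0.0], [-0.367, -0.93, -0.0], [-0.0, 0.0, -1.0]]
wrist_force: [-0.0, 0.2, -0.1]
grip_width: -0.001
gripper_force: 0.0
```

Next I go down 0.135 m (−0.9) to z 0.065 over the capacitor.

Request:
send_rows:
  commands: "0.004 0.006 -0.1 0 1; 0 0 -0.15 0 1; 0 0 -0.15 0 1; 0 0 -0.15 0 1; 0 0 -0.1 0 1; 0 0 -0.1 0 1; 0 0 -0.06 0 1; 0 0 -0.05 0 1; 0 0 -0.03 0 1; 0 0 -0.01 0 1; 0 0 0 0 1; 0 0 0 0 1"

```text
t: 9.08
position: [0.605, 0.182, 0.0662]
ee_rot: [[0.931, -0.366, 0.001], [-0.366, -0.931, 0.0], [0.001, -0.001, -1.0]]
wrist_force: [0.5, 1.0, 0.7]
grip_width: -0.004
gripper_force: 0.0
```

Request:
send_rows:
  commands: "0 0 0 0 1; 0 0 0 0 1; 0 0 0 0 1; 0 0 0 0 1; 0 0 0 0 1; 0 0 0 0 1; 0 0 0 0 1; 0 0 0 0 1; 0 0 0 0 1; 0 0 0 0 1; 0 0 0 0 1; 0 0 0 0 1"

```text
t: 10.08
position: [0.6046, 0.1819, 0.0655]
ee_rot: [[0.931, -0.366, -0.0], [-0.366, -0.931, -0.0], [-0.0, 0.0, -1.0]]
wrist_force: [-0.3, 0.3, -0.1]
grip_width: -0.0
gripper_force: 0.0
```

```bash
python3 - <<'E'
from cell import *
import cv2
print(sense()['position'])
b=capture('side')[190:270,210:320]
cv2.imwrite('pics/f.png',cv2.resize(b,None,fx=6,fy=6,interpolation=cv2.INTER_CUBIC))
E
```

```text
[0.60455904 0.18187372 0.06549087]
```

View pics/f.png

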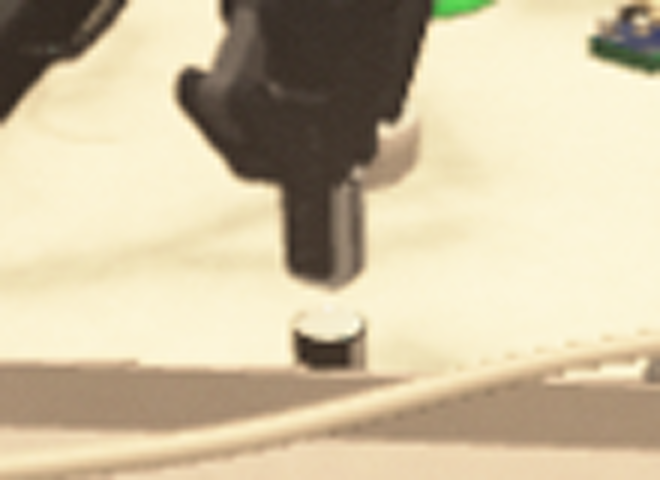

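The fingertips end at crop (325,280), directly above the capacitor's top at (330,323), with a clear gap. I'll finish the hold and go to the tin.

Request:
send_rows:
  commands: "0 0 0 0 1; 0 0 0 0 1; 0 0 0 0 1; 0 0 0 0 1; 0 0 0 0 1; 0 0 0 0 1; 0 0 0 0 1; 0 0 0 0 1; 0 0 0 0 1; 0 0 0 0 1; 0 0 0 0 1; 0 0 0 0 1"

```text
t: 11.13
position: [0.6045, 0.1819, 0.0655]
ee_rot: [[0.931, -0.366, -0.0], [-0.366, -0.931, -0.0], [-0.0, 0.0, -1.0]]
wrist_force: [0.5, 0.7, 0.4]
grip_width: 0.002
gripper_force: 0.0
```

Request:
send_rows:
  commands: "0 0 0 0 1; 0 0 0 0 1; 0 0 0 0 1; 0 0 0 0 1; 0 0 0.1 0 1; 0 0 0.15 0 1; 0 0 0.15 0 1; 0 0 0.2 0 1; 0 0 0.2 0 1; 0 0 0.1 0 1; 0 0 0 0 1; 0 0 0 0 1"

```text
t: 12.13
position: [0.6049, 0.1822, 0.2016]
ee_rot: [[0.931, -0.366, 0.002], [-0.366, -0.931, 0.001], [0.001, -0.002, -1.0]]
wrist_force: [-0.7, -0.3, -1.0]
grip_width: -0.003
gripper_force: 0.0
```

Request:
send_rows:
  commands: "0.01 -0.1 0 0 1; 0.012 -0.16 0 0 1; 0.012 -0.16 0 0 1; 0.012 -0.16 0 0 1; 0.012 -0.16 0 0 1; 0.012 -0.16 0 0 1; 0.012 -0.13 0 0 1; 0 -0.08 0 0 1; 0 -0.018 0 0 1; 0 0 0 0 1; 0 0 0 0 1; 0 0 0 0 1"

```text
t: 13.13
position: [0.6168, 0.0134, 0.2002]
ee_rot: [[0.931, -0.365, -0.0], [-0.365, -0.931, 0.0], [-0.0, 0.0, -1.0]]
wrist_force: [0.1, -0.4, 0.8]
grip_width: -0.003
gripper_force: 0.0
```

Request:
send_rows:
  commands: "0 0 -0.1 0 1; 0 0 -0.15 0 1; 0 0 -0.15 0 1; 0 0 -0.15 0 1; 0 0 -0.1 0 1; 0 0 -0.1 0 1; 0 0 -0.06 0 1; 0 0 -0.05 0 1; 0 0 -0.03 0 1; 0 0 0 0 1; 0 0 0 0 1; 0 0 0 0 1"

```text
t: 14.13
position: [0.6174, 0.0128, 0.0679]
ee_rot: [[0.931, -0.366, 0.001], [-0.366, -0.931, 0.0], [0.001, -0.001, -1.0]]
wrist_force: [-0.6, -0.2, 0.3]
grip_width: 0.007
gripper_force: 0.0
```

Request:
send_rows:
  commands: "0 0 -0.03 0 1; 0 0 -0.02 0 1; 0 0 -0.02 0 1; 0 0 0 0 1; 0 0 0 0 1; 0 0 0 0 1; 0 0 0 0 1; 0 0 0 0 1; 0 0 0 0 1; 0 0 0 0 1; 0 0 0 0 1; 0 0 0 0 1"

```text
t: 15.13
position: [0.6169, 0.0127, 0.0565]
ee_rot: [[0.931, -0.366, 0.0], [-0.366, -0.931, 0.0], [0.0, -0.0, -1.0]]
wrist_force: [0.0, -0.3, -0.7]
grip_width: -0.007
gripper_force: 0.0
```

Request:
send_rows:
  commands: "0 0 0 0 1; 0 0 0 0 1; 0 0 0 0 1; 0 0 0 0 1; 0 0 0 0 1; 0 0 0 0 1; 0 0 0 0 1; 0 0 0 0 1; 0 0 0 0 1; 0 0 0 0 1; 0 0 0 0 1; 0 0 0 0 1"

```text
t: 16.13
position: [0.6169, 0.0127, 0.0565]
ee_rot: [[0.931, -0.366, 0.0], [-0.366, -0.931, -0.0], [0.0, 0.0, -1.0]]
wrist_force: [-0.5, 0.5, 0.2]
grip_width: -0.001
gripper_force: 0.0
```

Request:
send_rows:
  commands: "0 0 0 0 1; 0 0 0 0 1; 0 0 0 0 1; 0 0 0 0 1; 0 0 0 0 1; 0 0 0 0 1; 0 0 0 0 1; 0 0 0 0 1; 0 0 0 0 1; 0 0 0 0 1; 0 0 0 0 1; 0 0 0 0 1"

```text
t: 17.13
position: [0.6169, 0.0126, 0.0565]
ee_rot: [[0.931, -0.366, -0.0], [-0.366, -0.931, -0.0], [-0.0, 0.0, -1.0]]
wrist_force: [0.3, -0.6, -0.2]
grip_width: 0.001
gripper_force: 0.0
```

```bash
python3 - <<'E'
from cell import *
import cv2
print(sense()['position'])
b=capture('side')[150:260,220:350]
cv2.imwrite('pics/g.png',cv2.resize(b,None,fx=5,fy=5,interpolation=cv2.INTER_CUBIC))
E
```

```text
[0.61685443 0.01264001 0.05649036]
```

View pics/g.png

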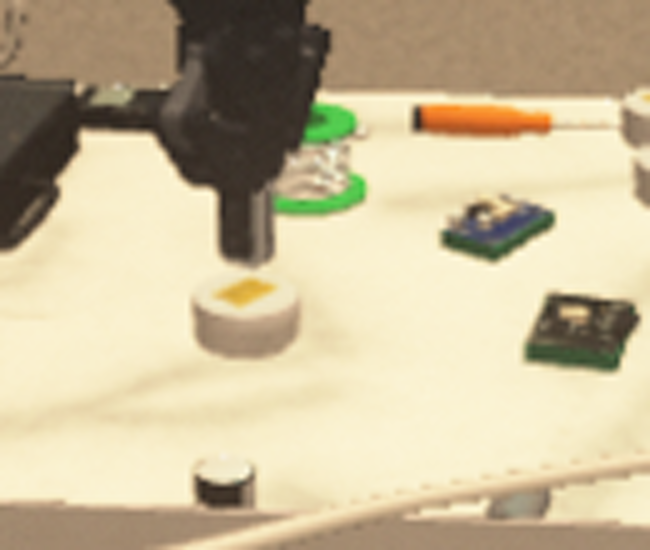

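The fingertips at crop (247,260) point at the middle of the tin's top at (246,295) with a gap, and the things in view lie where they were.

```bash
python3 -c "
from cell import *
print(finish_job())"
```

```text
the job is handed in; nothing more can be done
None
```

The arm pointed at the can board, then the standing capacitor, for over two seconds each, and finished at 17 s still pointing at the flux tin; nothing was touched, and the job is handed in.

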